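Put two microscope objectives away in their cases

TASK

Put away the two white microscope objectives that stand loose in the middle of the bench (not the ones at the back): stand the long one down in the seat of the narrower black base and the short squat one in the seat of the wider base, then set the tall white cover over the long objective and the low white cover over the squat one, each fully down on its base's flange. Keep the objectives upright, set them down without dropping them, and leave the filter cube, the lens tube and the dropper bottle where they are.

Things in the scene. Friction and masses are not known exactly. Their poses are not given: they have to be found in the camera images.
- long_objective: The long microscope objective: a slender white barrel, 24 mm across and 56 mm tall, that tapers to a small pointed front lens at the top; it stands upright on its thread. Its foot is 20 mm across; the sides are nearly upright from 6 to 35 mm above the foot: grasp there. About 110 g. Origin: centre of its foot, z up along its axis.
- squat_objective: The squat low-power objective: a short broad white barrel with a steel knurled foot, 32 mm across and 36 mm tall, with a broad flat front lens on top; it stands upright. The sides are upright up to 26 mm above the foot, then taper to a steel nose 27 mm across. About 90 g. Origin: centre of its foot, z up along its axis.
- narrow_base: Base of the tall case: loose black round foot, 57 mm across, flange 5 mm thick, with an 8 mm high round lip on it (crest 13 mm above the bench). Inside, the lip funnels from 35 mm across at the crest to a 28 mm seat, floor 5 mm above the underside. Outside it widens from 36 mm at the crest to 43 mm at the flange, on which the tall cover rests. 120 g. Origin: centre of the underside, z up.
- wide_base: Base of the low case: the same kind of loose black foot but larger, 78 mm across, flange 5 mm thick, lip 8 mm high (crest 13 mm above the bench). Inside, the lip funnels from 44 mm across at the crest to a 37 mm seat, floor 5 mm above the underside. Outside it widens from 45 mm to 52 mm at the flange, on which the low cover rests. 150 g. Origin: centre of the underside, z up.
- tall_cover: The tall case's cover: a plain white plastic cup, closed at the top, standing on its open end; 51 mm across outside, 47 mm inside, 64 mm tall with a 3 mm top (61 mm deep inside). About 40 g. Origin: centre of its open lower rim, z up.
- low_cover: The low case's cover: a wider, lower white plastic cup, closed at the top, standing on its open end; 60 mm across outside, 56 mm inside, 43 mm tall with a 3 mm top (40 mm deep inside, too low for the long objective). About 45 g. Origin: centre of its open lower rim, z up.
- filter_cube: Bystander: a black filter cube, 34 x 34 x 36 mm. To be left where it stands. Origin: centre of its underside.
- lens_tube: Bystander: a black open lens tube standing on end, 31 mm across, 30 mm tall. To be left where it stands. Origin: centre of its underside.
- oil_bottle: Bystander: a small brown dropper bottle, 25 mm across, 70 mm tall. To be left where it stands. Origin: centre of its underside.
There are look-alikes about, which are no part of the job. What is shaped like the wide_base but turquoise is not meant. Leave any orange look-alike of the low_cover alone.

How it is judged:
By the outcome, as a careful person would: the job done as asked, in the order asked, and still so for the second after the job is handed in, with the robot touching nothing.
It also fails if it takes over 86 s, if anything falls off the work surface, if the arm or the gripper's body presses on something with over 40 N, if the wrist force passes 120 N, or if a joint passes its speed limit or range.

ROBOT

A 7-joint arm with a two-finger parallel gripper is mounted at the origin on a cart in front of the work surface, level with it; the furniture and walls round the work are solid. World frame = base frame: x ahead of the robot, y to its left, z up, the work surface at z = 0. Lengths are in m, angles in rad, forces in N, time in s.
With the tool pointing down it reaches from about 0.4 to 0.85 m from the base axis. Payload 10.4 kg.
Tool frame: the origin (TCP) lies at the very end of the fingers, on their centre line; the grasp point (between the pads) lies 19 mm behind it (grip_point_offset is the distance from the TCP to the grasp point, in m); z points along the fingers, y is the line along which they close (so a half turn about z gives the same grasp; the last joint's range is limited). The gripper opens to 87 mm and grips with 3 to 60 N. Pads are 19 mm wide; open, the fingers measure 117 mm over their backs; the gripper's body (75 mm by 190 mm) begins 51 mm behind the grasp point.
Start: joints at [1.321, 0.332, -0.065, 1.46, 0.022, 1.35, -0.088], TCP at [0.141, -0.609, 0.223] pointing down, gripper open.
Joint ranges: [-2.6, 2.6], [-0.5, 2.12], [-1.47, 1.34], [0.16, 2.42], [-1.27, 4.41], [0.06, 2.06], [-2.6, 2.6]. Speed limits (rad/s): [2.22, 2.22, 2.79, 2.79, 3.14, 3.14, 3.14].

INTERFACE

Orientations are given as a unit quaternion [x, y, z, w].
In Python, from bench import * gives the robot as it stands.
- The arm moves only by the tool play_rows, never from a script. Its argument "increments" is text: rows parted by semicolons, each of 7 numbers parted by spaces: the turn, a rotation vector about the tool's x, y, z in rad, then the shift along the tool's x, y, z in m, then the opening, from 0 (shut) to 1 (fully open). A call has 1 to 8 rows; each row is the pose to reach, as a shift and turn from the pose commanded when the call began, along the tool's axes at that moment; what a row does not reach only later rows make up. A row lasts 1/10 s, in which the tool goes at most 50 mm and 8.59 degrees, less where a joint would pass 70% of its speed; a pose out of reach is approached as far as the arm can. A call with a gripper value outside its range is refused whole. The fingers move at their own pace and stop on an object; "grip_force" is the grip in N (left out, the last holds). Time passes only in rows, so rows that repeat a pose let the fingers close. It gives the time, the measured TCP pose, the force, the opening and the grip force at its end, in the units of the state.
- read_state(): the state, without advancing time (a new reading comes with each control period).
- camera(name): name is "scene" or "top" or "wrist"; returns a dict with "color" (400x640x3 uint8, red, green, blue), "fx", "fy", "cx", "cy" (pixels), "camera_from_world" (4x4, takes a point from world to camera coordinates); the wrist camera has in their place "mount" (4x4, takes a point from camera to tool coordinates, whose origin is the TCP and whose axes are the flange's). Camera axes: x right, y down, z forward; pixel columns grow to the right and rows downward; lengths in m; the calibration is good to about 2 mm. A picture is of the moment at which its call begins: read the wrist's pose just before it. There is no depth.
- close_job(): hands the job in; it is judged then, once.
The state is a dict: "time": time; "joint_positions": joint angles; "joint_vel": joint speeds; "joint_torque": joint torques, N m; "ee_pos": TCP position; "eef_rot": TCP orientation; "ft_force": force on the tool from outside, world axes, zero at the start; "torque": the same for the moment, N m; "width": finger opening in m; "grip_force": force on a finger pad.
Only numpy, scipy, OpenCV 4.12 (cv2) and the standard library are available. Lean on these libraries where they do the work, as an engineer would, in place of code of your own. Each camera call takes 0.05 s, during which the arm holds its last target. There are 200 camera calls.

## Working session

There is one attempt and no reset: what is moved stays moved. The work goes in short steps, Python scripts to look and compute and a tool call to move; the robot and the scene stay as the last step left them, time stands still between calls to the robot, and variables do not carry over. Pictures are saved under pics/ and viewed, at most 14 in all, crops included, and the job is handed in when it is done.

Besides the shell and the picture viewer there is one more tool, called as name(argument=value, ...) on one line, values as JSON. play_rows: Moves the arm, as the interface text tells. Its arguments: {"type":"object","properties":{"increments":{"type":"string"},"grip_force":{"type":"number"}},"required":["increments"]}

```bash
mkdir -p pics; ls; python3 - <<'E'
from bench import *
import cv2,numpy as np
s=read_state();print({k:np.round(v,3).tolist() for k,v in s.items()})
for n in ("scene","top"):
    c=camera(n);cv2.imwrite(f"pics/{n}0.png",c["color"][:,:,::-1]);print(n,c["fx"],c["fy"],c["cx"],c["cy"],np.round(c["camera_from_world"],4).tolist())
c=camera("wrist");print(c["fx"],c["cx"],c["cy"],np.round(c["mount"],4).tolist())
E
```

```text
pics
{'time': 0.0, 'joint_positions': [1.321, 0.333, -0.065, 1.461, 0.022, 1.35, -0.089], 'joint_vel': [-0.001, -0.0, 0.001, 0.0, 0.0, 0.002, -0.0], 'joint_torque': [-0.001, -62.325, 0.025, -38.99, -0.061, 0.04, 0.0], 'ee_pos': [0.14, -0.609, 0.222], 'eef_rot': [0.994, 0.113, -0.0, -0.001], 'ft_force': [0.194, 0.284, -0.461], 'torque': [-0.009, 0.05, -0.033], 'grip_force': 0.0, 'width': 0.087}
scene 492.81859908567003 492.81859908567003 312.1369810374141 203.90232970416193 [[-0.6657, -0.7462, -0.0095, 0.1537], [-0.3803, 0.3502, -0.856, 0.3314], [0.642, -0.5662, -0.5169, 0.4936], [0.0, 0.0, 0.0, 1.0]]
top 395.41108787168537 395.41108787168537 323.33444785536227 202.7498632383691 [[0.0259, -0.9996, 0.0075, -0.2669], [-0.9854, -0.0268, -0.1679, 0.5387], [0.1681, -0.0031, -0.9858, 0.8243], [0.0, 0.0, 0.0, 1.0]]
338.78431396766626 320.8293901992762 196.90500602021092 [[-0.0014, -0.9543, -0.2988, 0.0824], [1.0, -0.0015, 0.0003, 0.0011], [-0.0008, -0.2988, 0.9543, -0.1621], [0.0, 0.0, 0.0, 1.0]]
```

View pics/top0.png

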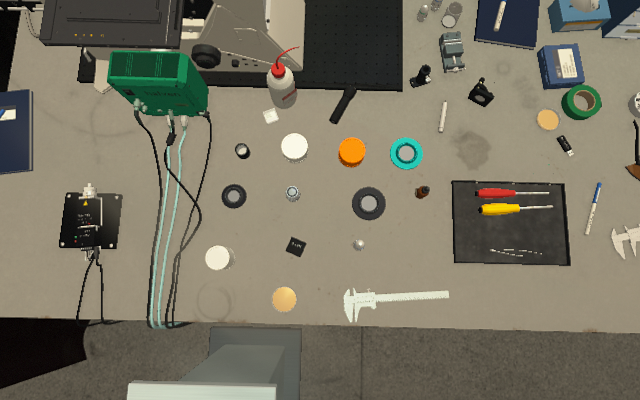

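View pics/scene0.png

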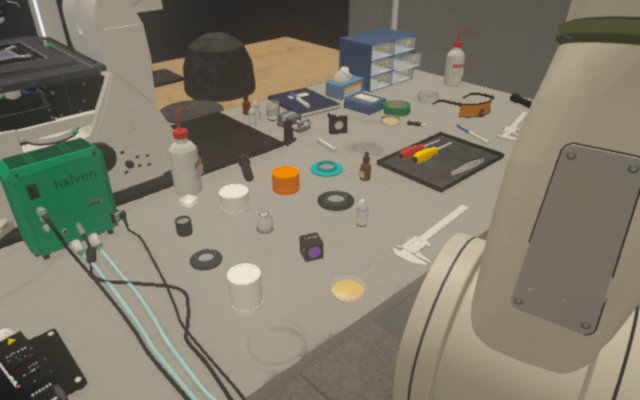

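The top view has these candidates:
- **Objectives:** squat at (292,193), long at (359,244).
- **Bases:** narrow at (234,196), wide at (368,203). The turquoise decoy is at (406,153).
- **Covers:** tall at (217,258), low at (294,147). The orange decoy is at (352,152).
- **Bystanders:** tube at (242,151), cube at (296,246), bottle at (422,192).

The objectives at the back, around (420,10)–(450,20), aren't wanted.

```bash
cat > h.py <<'E'
from bench import *
import cv2,numpy as np
from scipy.spatial.transform import Rotation as R
def cam(n):
    s=read_state();c=camera(n);K=np.array([[c["fx"],0,c["cx"]],[0,c["fy"],c["cy"]],[0,0,1]])
    if n=="wrist":
        T=np.eye(4);T[:3,:3]=R.from_quat(s["eef_rot"]).as_matrix();T[:3,3]=s["ee_pos"];M=np.linalg.inv(T@c["mount"])
    else: M=np.array(c["camera_from_world"])
    return c["color"],K,M
def onz(K,M,uv,z):
    d=M[:3,:3].T@np.linalg.inv(K)@np.array([*uv,1.]);o=-M[:3,:3].T@M[:3,3]
    return o+d*(z-o[2])/d[2]
def proj(K,M,p):
    q=K@(M[:3,:3]@np.asarray(p)+M[:3,3]);return q[:2]/q[2]
def tri(K1,M1,a,K2,M2,b):
    X=cv2.triangulatePoints(K1@M1[:3],K2@M2[:3],np.float64(a).reshape(2,1),np.float64(b).reshape(2,1))[:,0];return X[:3]/X[3]
E
python3 - <<'E'
from h import *
_,K,M=cam("top");_,K2,M2=cam("scene")
P=dict(squat=((292,190),.036,(264,214)),long=((360,242),.056,(362,202)),nb=((234,196),.013,(206,258)),wb=((368.5,203),.013,(336,199)),tall=((217,257),.064,(245,274)),low=((294,147),.043,(234,190)),cube=((297,243),.036,(311,238)),tube=((242,149),.03,(183,219)),bottle=((424,187),.07,(367,156)),orange=((352,150),.043,(286,172)),turq=((406.5,153),.013,(327,167)))
for k,(a,z,b) in P.items(): print(k,onz(K,M,a,z).round(3),tri(K,M,a,K2,M2,b).round(3))
E
```

```text
squat [ 0.574 -0.182  0.036] [ 0.574 -0.182  0.035]
long [ 0.461 -0.333  0.056] [ 0.461 -0.334  0.05 ]
nb [ 0.561 -0.048  0.013] [ 0.564 -0.045  0.006]
wb [ 0.554 -0.356  0.013] [ 0.555 -0.357  0.007]
tall [ 0.421 -0.032  0.064] [ 0.42  -0.032  0.063]
low [ 0.672 -0.183  0.043] [ 0.672 -0.182  0.047]
cube [ 0.456 -0.197  0.036] [ 0.456 -0.198  0.033]
tube [ 0.668 -0.063  0.03 ] [ 0.669 -0.062  0.031]
bottle [ 0.582 -0.469  0.07 ] [ 0.581 -0.474  0.061]
orange [ 0.669 -0.314  0.043] [ 0.669 -0.314  0.043]
turq [ 0.675 -0.444  0.013] [ 0.677 -0.445  0.007]
```

play_rows(increments="0 0 0.227 0.451 -0.264 -0.03 1;0 0 0.227 0.451 -0.264 -0.03 1;0 0 0.227 0.451 -0.264 -0.03 1;0 0 0.227 0.451 -0.264 -0.03 1;0 0 0.227 0.451 -0.264 -0.03 1;0 0 0.227 0.451 -0.264 -0.03 1;0 0 0.227 0.451 -0.264 -0.03 1;0 0 0.227 0.451 -0.264 -0.03 1")

```text
time: 1.05
ee_pos: [0.4315, -0.334, 0.2458]
eef_rot: [1.0, -0.0, 0.0, 0.0]
ft_force: [0.4, -1.5, 0.2]
width: 0.0871
grip_force: 0.0
```

play_rows(increments="0 0 0 0.07 -0.12 0 1;0 0 0 0.07 -0.12 0 1;0 0 0 0.07 -0.12 0 1;0 0 0 0.07 -0.12 0 1;0 0 0 0.07 -0.12 0 1")

```text
time: 1.55
ee_pos: [0.5006, -0.2149, 0.2453]
eef_rot: [1.0, 0.001, -0.0, 0.0]
ft_force: [-0.5, -1.0, 0.5]
width: 0.087
grip_force: 0.0
```

```bash
python3 - <<'E'
from h import *
print(read_state()["ee_pos"])
c,K,M=cam("wrist");np.savez("w1",c=c,K=K,M=M)
cv2.imwrite("pics/w1.png",c[:,:,::-1])
E
```

```text
[ 0.50058848 -0.21494006  0.24534928]
```

View pics/w1.png

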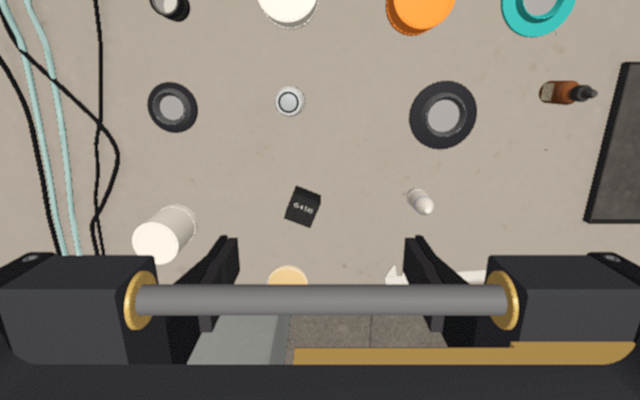

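The wrist view shows the squat objective at (290,101), long at (420,201), narrow base at (173,107), wide base at (443,115) and tall cover with its top at (158,242). The low cover is cut off at (288,10), with the orange decoy beside it.

```bash
python3 - <<'E'
from h import *
d=np.load("w1.npz");c,K,M=d["c"],d["K"],d["M"]
g=cv2.cvtColor(c,cv2.COLOR_RGB2GRAY)
for n,(u,v,r) in dict(nb=(173,107,32),wb=(443,115,45)).items():
    m=np.zeros_like(g);cv2.circle(m,(u,v),r,255,-1);m&=np.uint8(255)*(g<95)
    cs,_=cv2.findContours(m,cv2.RETR_EXTERNAL,cv2.CHAIN_APPROX_NONE);k=max(cs,key=cv2.contourArea)
    e=cv2.fitEllipse(k);print(n,e,onz(K,M,e[0],.003).round(4), "cutoff", cv2.boundingRect(k))
print("squat",onz(K,M,(290,101),.036),"tall",onz(K,M,(158,242),.064),"long tip",onz(K,M,(427,208),.055))
cv2.imwrite("pics/crop1.png",np.hstack([cv2.resize(c[y-50:y+50,x-50:x+50,::-1],(380,380),interpolation=cv2.INTER_CUBIC) for x,y in((290,101),(418,200))]))
E
```

```text
nb ((172.2790069580078, 107.01758575439453), (45.882381439208984, 52.26786422729492), 135.71119689941406) [ 0.5654 -0.0448  0.003 ] cutoff (148, 82, 50, 51)
wb ((442.5303039550781, 114.62984466552734), (63.182071685791016, 69.95155334472656), 42.71440124511719) [ 0.5569 -0.3578  0.003 ] cutoff (409, 81, 68, 68)
squat [ 0.57300279 -0.1837413   0.036     ] tall [ 0.42338717 -0.0359341   0.064     ] long tip [ 0.4601107  -0.33326274  0.055     ]
```

View pics/crop1.png

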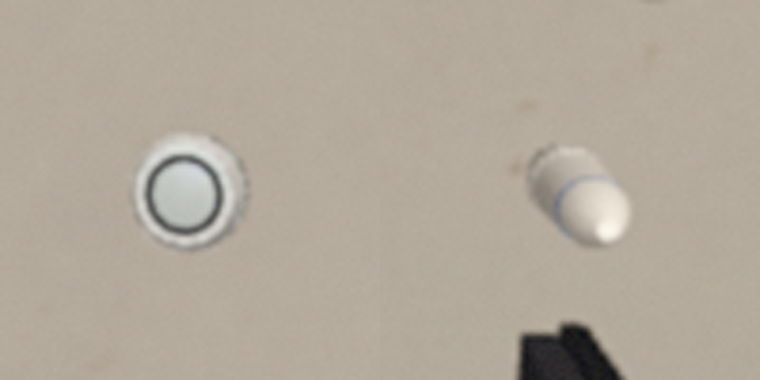

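The crops confirm the squat objective with its broad flat lens and the long one with its pointed tip at about (427,211). I'll grasp the long one first.

play_rows(increments="0 0 0 -0.042 0.118 0.145 1;0 0 0 -0.042 0.118 0.145 1;0 0 0 -0.042 0.118 0.145 1;0 0 0 -0.042 0.118 0.145 1;0 0 0 -0.042 0.118 0.145 1;0 0 0 -0.042 0.118 0.19 1;0 0 0 -0.042 0.118 0.235 1;0 0 0 -0.042 0.118 0.235 1")

```text
time: 2.4
ee_pos: [0.4543, -0.3321, 0.0057]
eef_rot: [1.0, -0.001, -0.004, -0.003]
ft_force: [-0.9, 0.3, 0.3]
width: 0.0873
grip_force: 0.0
```

```bash
python3 - <<'E'
from h import *
s=read_state();print(s["ee_pos"],s["ft_force"])
c,K,M=cam("wrist")
cv2.imwrite("pics/w2.png",c[:,:,::-1])
print(proj(K,M,(.459,-.333,.055)),proj(K,M,(.459,-.333,.0)))
E
```

```text
[ 0.45431474 -0.33214829  0.00569099] [-0.90257831  0.30004722  0.32292922]
[319.60351259 303.18400679] [320.36441182 241.74488096]
```

View pics/w2.png

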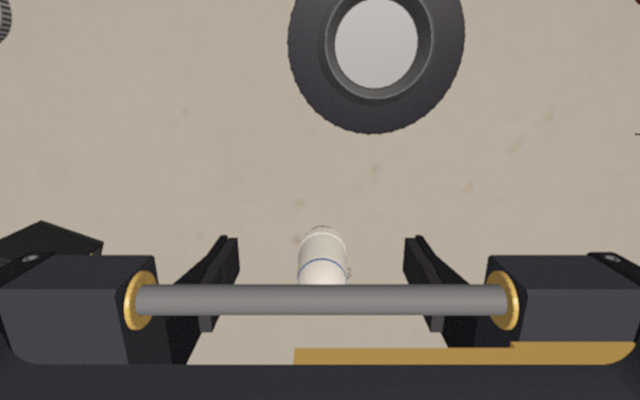

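The long objective sits between the fingers at (322,250), where I predicted it, with the wide base at (376,43). Next: let the arm settle and close.

play_rows(increments="0 0 0 0 0 0 1;0 0 0 0 0 0 0.2;0 0 0 0 0 0 0.2;0 0 0 0 0 0 0.2;0 0 0 0 0 0 0.2;0 0 0 0 0 0 0.2;0 0 0 0 0 0 0.2", grip_force=15)

```text
time: 3.15
ee_pos: [0.4584, -0.3336, 0.0105]
eef_rot: [1.0, -0.0, 0.0, 0.0]
ft_force: [-0.4, -0.8, 0.9]
width: 0.0469
grip_force: 0.0
```

play_rows(increments="0 0 0 0 0 0 0.1;0 0 0 0 0 0 0.1;0 0 0 0 0 0 0;0 0 0 0 0 0 0;0 0 0 0 0 0 0;0 0 0 0 0 0 0", grip_force=15)

```text
time: 3.75
ee_pos: [0.4584, -0.3335, 0.0104]
eef_rot: [1.0, -0.0, -0.0, -0.0]
ft_force: [0.2, 1.6, 2.0]
width: 0.0224
grip_force: 15.0
```

play_rows(increments="0 0 0 0 0 -0.02 0;0 0 0 0 0 -0.05 0;0 0 0 0 0 -0.09 0;0 0 0 0.02 -0.04 -0.09 0;0 0 0 0.035 -0.085 -0.09 0;0 0 0 0.05 -0.13 -0.09 0;0 0 0 0.065 -0.175 -0.09 0;0 0 0 0.08 -0.22 -0.09 0")

```text
time: 4.55
ee_pos: [0.5386, -0.1119, 0.1005]
eef_rot: [1.0, -0.0, 0.0, 0.0]
ft_force: [0.5, -0.0, -1.4]
width: 0.0221
grip_force: 15.0
```

play_rows(increments="0 0 0 0.016 -0.04 0 0;0 0 0 0.026 -0.0685 0 0;0 0 0 0.026 -0.0685 0 0;0 0 0 0.026 -0.0685 0 0;0 0 0 0.026 -0.0685 0 0")

```text
time: 5.05
ee_pos: [0.564, -0.0465, 0.1002]
eef_rot: [1.0, -0.001, -0.0, 0.0]
ft_force: [-0.0, -0.2, -1.5]
width: 0.0226
grip_force: 15.0
```

```bash
python3 - <<'E'
from h import *
s=read_state();print(s["ee_pos"],s["ft_force"])
c,K,M=cam("wrist")
p=proj(K,M,(.5645,-.045,.005));q=proj(K,M,(s["ee_pos"][0],s["ee_pos"][1],s["ee_pos"][2]-.0104));print(p,q)
cv2.imwrite("pics/w3.png",c[:,:,::-1])
E
```

```text
[ 0.5640411  -0.04654343  0.10017362] [-0.04191596 -0.22340888 -1.47928186]
[317.28109913 198.87476986] [318.80275011 245.87544517]
```

View pics/w3.png

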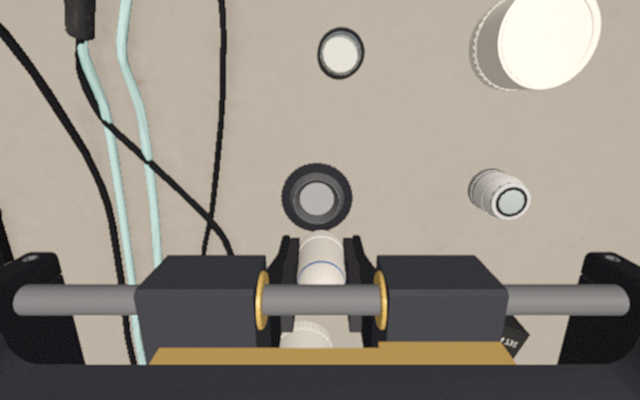

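The seat shows at (316.5,199), matching my prediction, and the held objective is about 1 mm off at u≈321. I'll correct by 2.5 mm and lower.

play_rows(increments="0 0 0 0 -0.0025 0.03 0;0 0 0 0 -0.0025 0.06 0;0 0 0 0 -0.0025 0.075 0;0 0 0 0 -0.0025 0.08 0;0 0 0 0 -0.0025 0.0835 0;0 0 0 0 -0.0025 0.0835 0;0 0 0 0 -0.0025 0.0835 0;0 0 0 0 -0.0025 0.0845 0")

```text
time: 5.9
ee_pos: [0.5652, -0.0427, 0.0169]
eef_rot: [1.0, -0.0, 0.001, 0.0]
ft_force: [-0.0, 0.1, -1.0]
width: 0.0221
grip_force: 15.0
```

play_rows(increments="0 0 0 0 0 0 0;0 0 0 0 0 0.0005 0;0 0 0 0 0 0.0005 0;0 0 0 0 0 0.0005 0")

```text
time: 6.3
ee_pos: [0.5644, -0.0426, 0.0154]
eef_rot: [1.0, -0.0, -0.0, 0.0]
ft_force: [0.2, 0.5, -0.7]
width: 0.0223
grip_force: 15.0
```

play_rows(increments="0 0 0 0 0 0.0007 0;0 0 0 0 0 0.0007 0;0 0 0 0 0 0.0007 0")

```text
time: 6.6
ee_pos: [0.5646, -0.0426, 0.0153]
eef_rot: [1.0, -0.0, 0.0, 0.0]
ft_force: [-3.4, 0.9, 5.5]
width: 0.0224
grip_force: 15.1
```

play_rows(increments="0 0 0 0 0 0 0.4;0 0 0 0 0 0 0.5;0 0 0 0 0 0 0.5;0 0 0 0 0 -0.001 0.6;0 0 0 0 0 -0.02 0.7;0 0 0 0 0 -0.06 0.8;0 0 0 0 0 -0.105 1;0 0 0 0 0 -0.105 1")

```text
time: 7.4
ee_pos: [0.568, -0.0424, 0.1259]
eef_rot: [1.0, -0.0, 0.005, 0.0]
ft_force: [1.4, 0.7, -0.2]
width: 0.0757
grip_force: 0.0
```

play_rows(increments="0 0 0 0.0025 0.05 0 1;0 0 0 0.005 0.095 0 1;0 0 0 0.0085 0.141 0 1;0 0 0 0.0085 0.141 0 1;0 0 0 0.0085 0.141 0 1")

```text
time: 7.9
ee_pos: [0.5726, -0.1847, 0.1192]
eef_rot: [1.0, -0.001, -0.0, -0.0]
ft_force: [0.0, 0.3, 0.2]
width: 0.0866
grip_force: 0.0
```

```bash
python3 - <<'E'
from h import *
s=read_state();print(s["ee_pos"],s["ft_force"])
c,K,M=cam("wrist")
print([proj(K,M,p).round() for p in((.573,-.184,.036),(.573,-.184,0),(.5645,-.0445,.061),(.672,-.183,.043))])
cv2.imwrite("pics/w4.png",c[:,:,::-1])
E
```

```text
[ 0.57255528 -0.18474409  0.11917281] [0.0135823  0.34763044 0.20971866]
[array([318., 204.]), array([319., 190.]), array([119., 227.]), array([316.,  64.])]
```

View pics/w4.png

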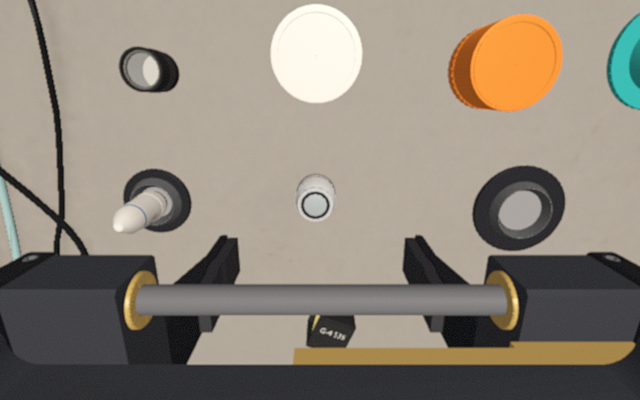

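The long objective stands upright in the narrow base, with its tip at (122,227). The squat lens is at (315,205), 2 mm from my prediction, and the low cover top is at (316,53). Now grasping the squat one.

play_rows(increments="0 0 0 0 -0.0015 0.045 1;0 0 0 0 -0.0015 0.09 0.7;0 0 0 0 -0.0015 0.109 0.6;0 0 0 0 -0.0015 0.109 0.5;0 0 0 0 -0.0015 0.109 0.4;0 0 0 0 -0.0015 0.109 0.3;0 0 0 0 -0.0015 0.109 0.2;0 0 0 0 -0.0015 0.109 0.1")

```text
time: 8.75
ee_pos: [0.5736, -0.1823, 0.0119]
eef_rot: [1.0, -0.0, 0.001, 0.0]
ft_force: [-0.2, -0.6, 0.5]
width: 0.039
grip_force: 0.0
```

play_rows(increments="0 0 0 0 0 0 0.1;0 0 0 0 0 0 0;0 0 0 0 0 0 0;0 0 0 0 0 0 0;0 0 0 0 0 0 0")

```text
time: 9.25
ee_pos: [0.5733, -0.1821, 0.0114]
eef_rot: [1.0, -0.0, 0.0, 0.0]
ft_force: [-2.2, 1.7, 6.2]
width: 0.0313
grip_force: 15.0
```

```bash
python3 - <<'E'
from h import *
c=cv2.imread("pics/w4.png");s=read_state()
_,K,M0=cam("wrist")
# rebuild the w4 pose
T=np.eye(4);T[:3,:3]=np.diag([1,-1,-1]);T[:3,3]=(.5726,-.1847,.1192)
M=np.linalg.inv(T@np.array(camera("wrist")["mount"]))
h=cv2.cvtColor(c,cv2.COLOR_BGR2HSV);m=np.uint8(255)*((h[:,:,2]>225)&(h[:,:,1]<40));m[110:]=0
k=max(cv2.findContours(m,0,1)[0],key=cv2.contourArea);e=cv2.fitEllipse(k);print(e,onz(K,M,e[0],.043))
K1,M1=cam("top")[1:];print(tri(K,M,e[0],K1,M1,(294,147)))
print("wb",onz(K,M,(519,208),.004))
E
```

```text
((315.8985290527344, 53.05290603637695), (90.36209106445312, 97.86579895019531), 178.0332489013672) [ 0.67873858 -0.1828289   0.043     ]
[ 0.68108466 -0.18145668  0.01647855]
wb [ 0.55811552 -0.35772308  0.004     ]
```

play_rows(increments="0 0 0 0 0 -0.01 0;0 0 0 0 0 -0.03 0;0 0 0 0 0 -0.07 0;0 0 0 -0.004 0.045 -0.075 0;0 0 0 -0.01 0.09 -0.075 0;0 0 0 -0.0165 0.135 -0.075 0;0 0 0 -0.0165 0.1755 -0.075 0;0 0 0 -0.0165 0.1755 -0.075 0", grip_force=20)

```text
time: 10.2
ee_pos: [0.5533, -0.3656, 0.0857]
eef_rot: [1.0, -0.005, -0.001, 0.002]
ft_force: [-0.3, -0.5, -1.0]
width: 0.0313
grip_force: 20.0
```

play_rows(increments="0 0 0 0 0 0 0;0 0 0 0 0 0 0;0 0 0 0 0 0 0")

```text
time: 10.5
ee_pos: [0.5569, -0.3561, 0.086]
eef_rot: [1.0, 0.001, 0.0, -0.0]
ft_force: [0.5, 0.9, -0.4]
width: 0.031
grip_force: 20.0
```

```bash
python3 - <<'E'
from h import *
s=read_state();print(s["ee_pos"],s["ft_force"])
c,K,M=cam("wrist");e=s["ee_pos"]
print([proj(K,M,p).round() for p in((.5575,-.3577,.005),(e[0],e[1],e[2]-.0114),(e[0]+.016,e[1],e[2]-.0114))])
cv2.imwrite("pics/w5.png",c[:,:,::-1])
E
```

```text
[ 0.55692044 -0.35607555  0.0859764 ] [ 0.5214071   0.92187478 -0.39895425]
[array([321., 205.]), array([319., 245.]), array([319., 218.])]
```

View pics/w5.png

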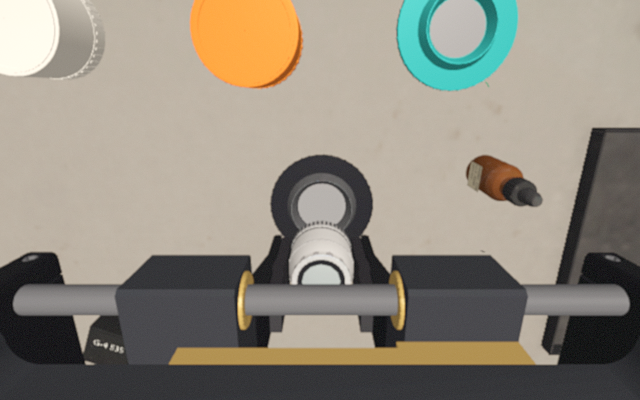

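The seat is at (322,204) and the held squat objective at u≈321 with its foot edge at v≈221, so both line up within 2 mm. The orange and turquoise decoys are well clear. Lowering.

play_rows(increments="0 0 0 0.0015 0.001 0.03 0;0 0 0 0.0015 0.001 0.055 0;0 0 0 0.0015 0.001 0.063 0;0 0 0 0.0015 0.001 0.067 0;0 0 0 0.0015 0.001 0.068 0;0 0 0 0.0015 0.001 0.068 0;0 0 0 0.0015 0.001 0.068 0")

```text
time: 11.25
ee_pos: [0.5585, -0.3589, 0.019]
eef_rot: [1.0, -0.0, 0.001, 0.001]
ft_force: [0.0, 1.3, -0.8]
width: 0.0311
grip_force: 20.0
```

play_rows(increments="0 0 0 0 0 0.001 0;0 0 0 0 0 0.001 0;0 0 0 0 0 0.001 0")

```text
time: 11.55
ee_pos: [0.5579, -0.3587, 0.0169]
eef_rot: [1.0, -0.0, 0.0, 0.0]
ft_force: [-0.6, -0.1, -1.5]
width: 0.0313
grip_force: 20.0
```

play_rows(increments="0 0 0 0 0 0.0007 0;0 0 0 0 0 0.0007 0;0 0 0 0 0 0.0007 0")

```text
time: 11.85
ee_pos: [0.558, -0.3587, 0.0165]
eef_rot: [1.0, -0.0, 0.0, 0.0]
ft_force: [-1.3, 1.5, 5.4]
width: 0.0311
grip_force: 20.0
```

play_rows(increments="0 0 0 0 0 0 0.5;0 0 0 0 0 0 0.6;0 0 0 0 0 0 0.6;0 0 0 0 0 -0.001 0.7;0 0 0 0 0 -0.02 0.8;0 0 0 0 0 -0.06 1;0 0 0 0 0 -0.11 1;0 0 0 0 0 -0.13 1")

```text
time: 12.65
ee_pos: [0.5597, -0.3594, 0.1514]
eef_rot: [1.0, -0.0, 0.003, 0.002]
ft_force: [0.1, 0.3, 0.8]
width: 0.0828
grip_force: 0.0
```

play_rows(increments="0 0 0 -0.019 -0.045 0 1;0 0 0 -0.038 -0.09 0 1;0 0 0 -0.057 -0.135 0 1;0 0 0 -0.076 -0.18 0 1;0 0 0 -0.095 -0.225 0 1;0 0 0 -0.114 -0.27 0 1;0 0 0 -0.13 -0.31 0 1;0 0 0 -0.136 -0.325 0 1")

```text
time: 13.45
ee_pos: [0.4207, -0.0302, 0.1462]
eef_rot: [1.0, 0.002, 0.0, 0.0]
ft_force: [-0.5, -0.7, -0.8]
width: 0.0871
grip_force: 0.0
```

play_rows(increments="0 0 0 0 0 0 1;0 0 0 0 0 0 1;0 0 0 0 0 0 1")

```text
time: 13.75
ee_pos: [0.4224, -0.0348, 0.146]
eef_rot: [1.0, -0.001, 0.0, -0.0]
ft_force: [0.5, 0.3, 0.3]
width: 0.0869
grip_force: 0.0
```

```bash
python3 - <<'E'
from h import *
s=read_state();print(s["ee_pos"],s["ft_force"])
c,K,M=cam("wrist");e=s["ee_pos"]
print([proj(K,M,p).round() for p in((.422,-.034,.064),(.422,-.034,.0),(.5645,-.0445,.061))])
cv2.imwrite("pics/w6.png",c[:,:,::-1])
E
```

```text
[ 0.42237595 -0.03482758  0.14603979] [0.49277313 0.34278242 0.26437411]
[array([318., 205.]), array([319., 183.]), array([333.,  -6.])]
```

View pics/w6.png

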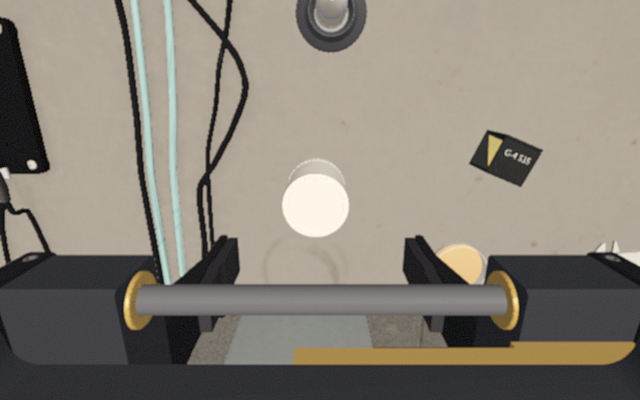

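The tall cover's top is at (316,205), as predicted, and the cable is well clear of the fingers. Grasping.

play_rows(increments="0 0 0 0 -0.0015 0.04 0.9;0 0 0 0 -0.0015 0.08 0.8;0 0 0 0 -0.0015 0.115 0.8;0 0 0 0 -0.0015 0.124 0.8;0 0 0 0 -0.0015 0.124 0.6;0 0 0 0 -0.0015 0.124 0.5;0 0 0 0 -0.0015 0.124 0.4;0 0 0 0 -0.0015 0.124 0.4", grip_force=10)

```text
time: 14.6
ee_pos: [0.4233, -0.0324, 0.0235]
eef_rot: [1.0, -0.0, 0.001, 0.0]
ft_force: [-1.0, 0.2, 6.8]
width: 0.0512
grip_force: 10.0
```

play_rows(increments="0 0 0 0 0 0 0.4;0 0 0 0 0 0 0.4;0 0 0 0 0 0 0.4")

```text
time: 14.9
ee_pos: [0.4233, -0.0323, 0.0235]
eef_rot: [1.0, -0.0, 0.001, 0.0]
ft_force: [-1.5, -0.2, 9.0]
width: 0.0516
grip_force: 10.0
```

play_rows(increments="0 0 0 0 0 -0.02 0.4;0 0 0 0 0 -0.06 0.4;0 0 0 0 0 -0.1 0.4;0 0 0 0.02 0 -0.105 0.4;0 0 0 0.06 0.006 -0.105 0.4;0 0 0 0.1 0.012 -0.105 0.4;0 0 0 0.135 0.012 -0.105 0.4;0 0 0 0.141 0.012 -0.105 0.4", grip_force=12)

```text
time: 15.7
ee_pos: [0.5658, -0.0442, 0.1272]
eef_rot: [1.0, -0.0, 0.001, -0.0]
ft_force: [-0.7, -0.3, -0.8]
width: 0.0511
grip_force: 12.0
```

play_rows(increments="0 0 0 0 0 0 0.4;0 0 0 0 0 0 0.4;0 0 0 0 0 0 0.4")

```text
time: 16.0
ee_pos: [0.562, -0.0442, 0.1274]
eef_rot: [1.0, -0.0, 0.0, 0.0]
ft_force: [-0.1, 0.6, 0.2]
width: 0.051
grip_force: 12.0
```

```bash
python3 - <<'E'
from h import *
s=read_state();print(s["ee_pos"],s["ft_force"],s["width"])
c,K,M=cam("wrist");e=s["ee_pos"]
print([proj(K,M,p).round() for p in((.5645,-.0445,.005),(.5645+.0285,-.0445,.005),(e[0]+.0255,e[1],e[2]-.0235),(e[0],e[1],e[2]+.0405))])
cv2.imwrite("pics/w7.png",c[:,:,::-1])
t=cam("top")[0][150:250,170:310];sc=cam("scene")[0][150:300,140:340]
cv2.imwrite("pics/s7.png",cv2.resize(sc[:,:,::-1],(800,600),interpolation=cv2.INTER_CUBIC))
E
```

```text
[ 0.56198542 -0.04421667  0.12739656] [-0.08390879  0.62048203  0.24774359] 0.051015654101890184
[array([320., 187.]), array([320., 155.]), array([319., 195.]), array([318., 299.])]
```

View pics/w7.png

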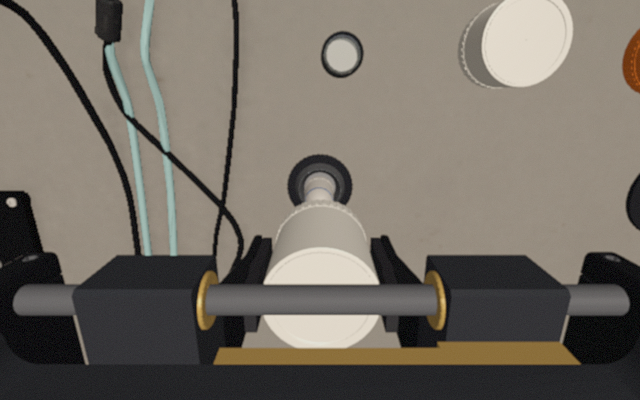

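```bash
python3 - <<'E'
from h import *
s=read_state();c,K,M=cam("wrist");e=s["ee_pos"]
for dx in(0,-.002,-.004):
  for zo in (.0235,.0205,.0175):
    f=lambda r,h:proj(K,M,(e[0]+dx+r,e[1],e[2]-zo+h))[1].round(1)
    print(dx,zo,"rim far",f(.0255,0),"top far",f(.0255,.064),"top near",f(-.0255,.064))
g=cv2.cvtColor(c,cv2.COLOR_RGB2GRAY);print(g[185:260,320].tolist());print(g[320:360,320].tolist())
E
```

```text
0 0.0235 rim far 195.4 top far 243.3 top near 349.7
0 0.0205 rim far 196.9 top far 246.6 top near 354.8
0 0.0175 rim far 198.5 top far 250.1 top near 360.1
-0.002 0.0235 rim far 198.7 top far 247.9 top near 353.4
-0.002 0.0205 rim far 200.3 top far 251.3 top near 358.6
-0.002 0.0175 rim far 202.0 top far 254.9 top near 363.9
-0.004 0.0235 rim far 202.0 top far 252.5 top near 357.1
-0.004 0.0205 rim far 203.7 top far 256.0 top near 362.3
-0.004 0.0175 rim far 205.4 top far 259.7 top near 367.7
[162, 161, 152, 141, 157, 176, 182, 182, 186, 188, 190, 193, 194, 196, 188, 174, 166, 165, 163, 172, 189, 185, 168, 165, 166, 166, 167, 165, 165, 166, 165, 165, 166, 167, 166, 166, 166, 165, 167, 166, 164, 167, 167, 167, 167, 166, 167, 165, 165, 166, 167, 166, 166, 167, 166, 166, 167, 167, 167, 167, 165, 172, 201, 218, 221, 218, 212, 207, 212, 216, 218, 218, 215, 217, 216]
[217, 216, 218, 216, 216, 216, 216, 217, 216, 216, 216, 217, 217, 217, 216, 217, 217, 217, 216, 217, 216, 218, 223, 224, 225, 223, 217, 195, 154, 118, 115, 114, 113, 114, 114, 115, 113, 115, 114, 113]
```

View pics/s7.png

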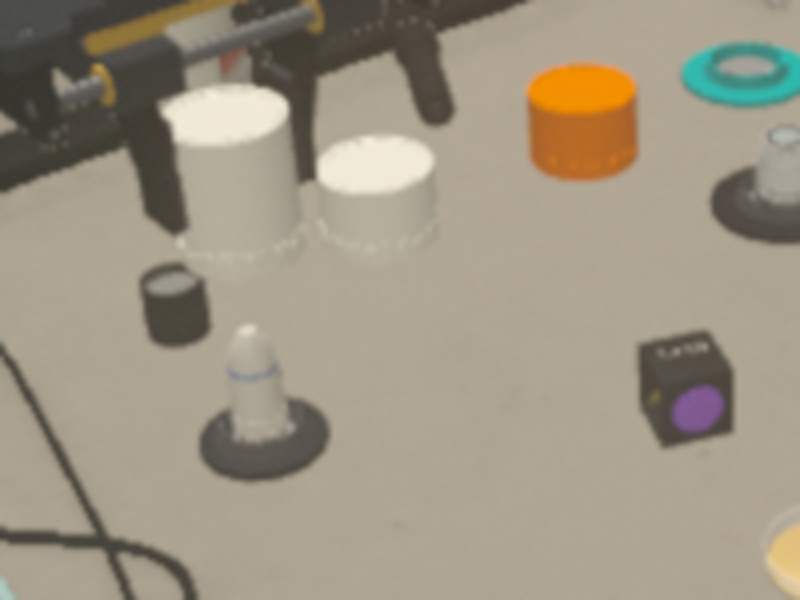

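Both objectives stand seated in their bases, and the cover is held level within about 1 mm of the fingers' centre line. Lowering it over the narrow base.

play_rows(increments="0 0 0 0.003 0 0 0.4;0 0 0 0.003 0 0.02 0.4;0 0 0 0.003 0 0.045 0.4;0 0 0 0.003 0 0.07 0.4;0 0 0 0.003 0 0.085 0.4;0 0 0 0.003 0 0.093 0.4;0 0 0 0.003 0 0.096 0.4;0 0 0 0.003 0 0.096 0.4")

```text
time: 17.0
ee_pos: [0.5663, -0.044, 0.0314]
eef_rot: [1.0, -0.0, 0.0, 0.0]
ft_force: [0.1, -0.0, 0.4]
width: 0.0511
grip_force: 12.0
```

play_rows(increments="0 0 0 0 0 0.001 0.4;0 0 0 0 0 0.0025 0.4;0 0 0 0 0 0.0025 0.4;0 0 0 0 0 0.0025 0.4")

```text
time: 17.4
ee_pos: [0.566, -0.0441, 0.0288]
eef_rot: [1.0, -0.0, 0.0, 0.0]
ft_force: [0.8, 0.3, 0.1]
width: 0.0511
grip_force: 12.0
```

play_rows(increments="0 0 0 0 0 0.001 0.4;0 0 0 0 0 0.001 0.4;0 0 0 0 0 0.001 0.4")

```text
time: 17.7
ee_pos: [0.5661, -0.0442, 0.0286]
eef_rot: [1.0, -0.0, 0.0, 0.0]
ft_force: [-4.7, 0.5, 9.9]
width: 0.0511
grip_force: 12.0
```

play_rows(increments="0 0 0 0 0 0 0.7;0 0 0 0 0 0 0.8;0 0 0 0 0 0 0.9;0 0 0 0 0 -0.001 0.9;0 0 0 0 0 -0.02 0.9;0 0 0 0 0 -0.06 1;0 0 0 0 0 -0.105 1;0 0 0 0 0 -0.11 1")

```text
time: 18.5
ee_pos: [0.5689, -0.0438, 0.1432]
eef_rot: [1.0, -0.0, 0.004, 0.0]
ft_force: [0.5, 0.4, 0.5]
width: 0.0863
grip_force: 0.0
```

play_rows(increments="0 0 0 0.03 0.038 0 1;0 0 0 0.06 0.076 0 1;0 0 0 0.09 0.114 0 1;0 0 0 0.109 0.139 0 1;0 0 0 0.109 0.139 0 1;0 0 0 0.109 0.139 0 1;0 0 0 0.109 0.139 0 1")

```text
time: 19.2
ee_pos: [0.6746, -0.1817, 0.1374]
eef_rot: [1.0, 0.001, -0.0, -0.0]
ft_force: [0.1, -0.0, -0.4]
width: 0.0865
grip_force: 0.0
```

```bash
python3 - <<'E'
from h import *
s=read_state();print(s["ee_pos"],s["ft_force"])
c,K,M=cam("wrist")
cv2.imwrite("pics/w8.png",c[:,:,::-1])
h=cv2.cvtColor(c,cv2.COLOR_RGB2HSV);m=np.uint8(255)*((h[:,:,2]>225)&(h[:,:,1]<40));m[:, :230]=0;m[:,410:]=0;m[255:]=0
k=max(cv2.findContours(m,0,1)[0],key=cv2.contourArea);e=cv2.fitEllipse(k);print(e,cv2.boundingRect(k),onz(K,M,e[0],.043))
E
```

```text
[ 0.67464151 -0.18165731  0.13737557] [ 0.11946381 -0.03180565 -0.38405849]
((321.1026306152344, 194.76507568359375), (70.82267761230469, 73.85556030273438), 87.75125885009766) (284, 159, 75, 72) [ 0.67878428 -0.18301706  0.043     ]
```

View pics/w8.png

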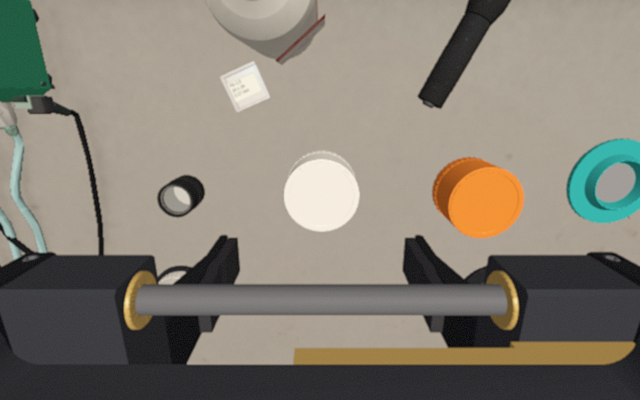

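The low cover's top is at (321,195), the same position as in the earlier wrist measurement. A tall wash bottle stands beyond it at (265,20), so I'll check its clearance before descending.

```bash
python3 - <<'E'
from h import *
_,K,M=cam("wrist");_,K1,M1=cam("top");_,K2,M2=cam("scene")
print("base",onz(K2,M2,(188,188),0),"cap tri",tri(K1,M1,(281,70),K2,M2,(180,135)),"white near",onz(K,M,(262,58),0),onz(K,M,(262,58),.1))
E
```

```text
base [ 0.8236276  -0.15419414  0.        ] cap tri [ 0.8142724  -0.15303768  0.1311863 ] white near [ 0.78304872 -0.13439645  0.        ] [ 0.77445522 -0.15046576  0.1       ]
```

play_rows(increments="0 0 0 0.004 0.0014 0.04 1;0 0 0 0.004 0.0014 0.08 1;0 0 0 0.004 0.0014 0.115 0.9;0 0 0 0.004 0.0014 0.1254 0.9;0 0 0 0.004 0.0014 0.1254 0.9;0 0 0 0.004 0.0014 0.1254 0.6;0 0 0 0.004 0.0014 0.1254 0.5;0 0 0 0.004 0.0014 0.1254 0.5", grip_force=12)

```text
time: 20.2
ee_pos: [0.68, -0.1846, 0.0141]
eef_rot: [1.0, -0.0, 0.001, 0.0]
ft_force: [0.6, 0.9, 0.7]
width: 0.0617
grip_force: 0.3
```

play_rows(increments="0 0 0 0 0 0 0.5;0 0 0 0 0 0 0.5;0 0 0 0 0 0 0.5;0 0 0 0 0 0 0.5")

```text
time: 20.6
ee_pos: [0.68, -0.1846, 0.014]
eef_rot: [1.0, -0.0, 0.001, 0.0]
ft_force: [-0.1, 1.1, 6.3]
width: 0.0605
grip_force: 12.0
```

play_rows(increments="0 0 0 0 0 -0.02 0.5;0 0 0 0 0 -0.06 0.5;0 0 0 0 0 -0.1 0.5;0 0 0 -0.02 0.028 -0.105 0.5;0 0 0 -0.045 0.064 -0.105 0.5;0 0 0 -0.07 0.1 -0.105 0.5;0 0 0 -0.095 0.136 -0.105 0.5;0 0 0 -0.121 0.173 -0.105 0.5")

```text
time: 21.4
ee_pos: [0.5568, -0.3588, 0.1178]
eef_rot: [1.0, 0.0, 0.0, 0.0]
ft_force: [0.2, -0.1, -0.8]
width: 0.0604
grip_force: 12.0
```

play_rows(increments="0 0 0 0 0 0 0.5;0 0 0 0 0 0 0.5;0 0 0 0 0 0 0.5;0 0 0 0 0 0 0.5")

```text
time: 21.8
ee_pos: [0.559, -0.3558, 0.1173]
eef_rot: [1.0, 0.001, 0.0, -0.0]
ft_force: [0.5, 0.1, -1.1]
width: 0.0607
grip_force: 12.0
```

```bash
python3 - <<'E'
from h import *
s=read_state();print(s["ee_pos"],s["ft_force"],s["width"])
c,K,M=cam("wrist");e=s["ee_pos"]
f=lambda r,h:proj(K,M,(e[0]+r,e[1],e[2]-.014+h)).round(1)
print("rim far",f(.03,0),"top far",f(.03,.043),"near",f(-.03,.043),"base",[proj(K,M,(.5575+a,-.3577+b,.005)).round(1).tolist() for a,b in((.039,0),(0,.039),(0,-.039))])
cv2.imwrite("pics/w9.png",c[:,:,::-1])
E
```

```text
[ 0.55898224 -0.35575651  0.11734174] [ 0.52352462  0.05535523 -1.11217775] 0.0607266759167
rim far [318.8 192.6] top far [318.3 221.8] near [318.4 339.8] base [[321.8, 149.2], [275.7, 195.0], [367.8, 195.1]]
```

View pics/w9.png

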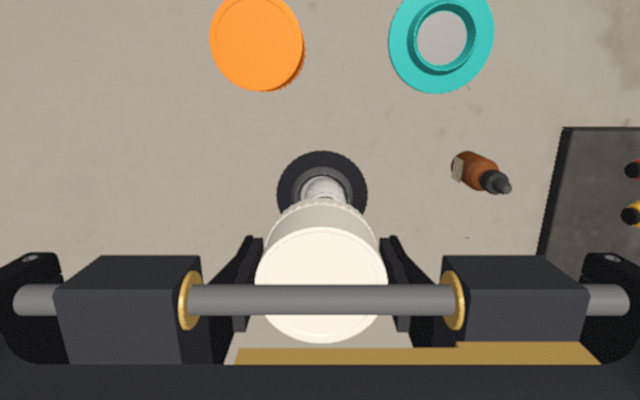

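The wide base with the squat objective is at (322,192), and the held cover is centred on it within 1 mm (u≈321). Lowering.

play_rows(increments="0 0 0 0 0.001 0.02 0.5;0 0 0 0 0.001 0.045 0.5;0 0 0 0 0.001 0.07 0.5;0 0 0 0 0.001 0.083 0.5;0 0 0 0 0.001 0.092 0.5;0 0 0 0 0.001 0.095 0.5;0 0 0 0 0.001 0.095 0.5;0 0 0 0 0.001 0.095 0.5")

```text
time: 22.65
ee_pos: [0.5585, -0.3588, 0.0232]
eef_rot: [1.0, -0.0, 0.001, 0.0]
ft_force: [0.6, -0.0, -0.3]
width: 0.0605
grip_force: 12.0
```

play_rows(increments="0 0 0 0 0 0.001 0.5;0 0 0 0 0 0.002 0.5;0 0 0 0 0 0.003 0.5;0 0 0 0 0 0.003 0.5;0 0 0 0 0 0.003 0.5")

```text
time: 23.15
ee_pos: [0.558, -0.3584, 0.0192]
eef_rot: [1.0, -0.0, 0.0, -0.0]
ft_force: [-0.2, 0.8, -0.6]
width: 0.0605
grip_force: 12.0
```

play_rows(increments="0 0 0 0 0 0.0012 0.5;0 0 0 0 0 0.0012 0.5;0 0 0 0 0 0.0012 0.5")

```text
time: 23.45
ee_pos: [0.5581, -0.3585, 0.019]
eef_rot: [1.0, -0.0, 0.0, 0.0]
ft_force: [-3.1, 2.7, 8.2]
width: 0.0605
grip_force: 12.0
```

Contact came at the expected height of 0.019. Now I'll release, retreat and check.

play_rows(increments="0 0 0 0 0 0 0.8;0 0 0 0 0 0 0.9;0 0 0 0 0 0 0.9;0 0 0 0 0 -0.001 1;0 0 0 0 0 -0.02 1;0 0 0 0 0 -0.06 1;0 0 0 0 0 -0.105 1;0 0 0 0 0 -0.15 1")

```text
time: 24.25
ee_pos: [0.5575, -0.3583, 0.1694]
eef_rot: [1.0, -0.0, -0.0, -0.0]
ft_force: [0.4, -0.5, -0.3]
width: 0.087
grip_force: 0.0
```

play_rows(increments="0 0 0 -0.03 0.03 -0.04 1;0 0 0 -0.06 0.06 -0.06 1;0 0 0 -0.09 0.1 -0.06 1;0 0 0 -0.12 0.14 -0.06 1;0 0 0 -0.12 0.14 -0.06 1;0 0 0 -0.12 0.14 -0.06 1;0 0 0 -0.12 0.14 -0.06 1")

```text
time: 24.95
ee_pos: [0.439, -0.4972, 0.2278]
eef_rot: [1.0, 0.001, 0.0, -0.0]
ft_force: [0.8, 1.5, 0.5]
width: 0.087
grip_force: 0.0
```

```bash
python3 - <<'E'
from h import *
a=cam("top")[0][120:270,180:440];b=cam("scene")[0][130:320,140:400]
cv2.imwrite("pics/end.png",np.vstack([cv2.resize(x[:,:,::-1],(520,h),interpolation=cv2.INTER_CUBIC) for x,h in((a,240),(b,355))]))
E
```

```text
(no output)
```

View pics/end.png

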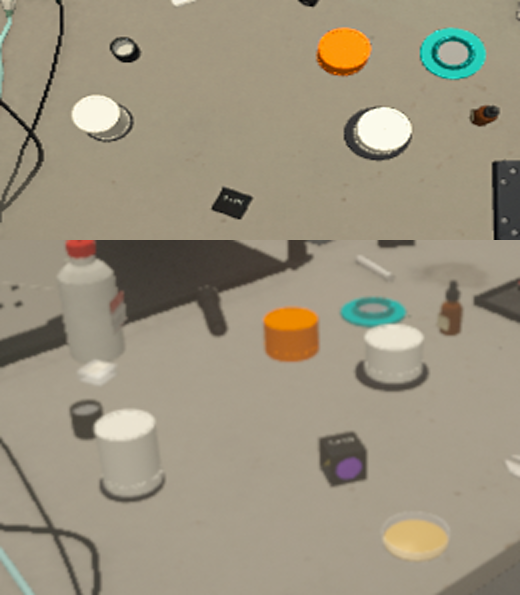

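Both covers sit level on their bases, the tall one at (128,455) and the low one at (393,355). The bystanders haven't moved.

```bash
python3 -c "
from bench import *
print(close_job())"
```

```text
the job is handed in; nothing more can be done
None
```

I handed the job in at about 25 s. Both objectives stand in their seats with the covers fully down on the flanges, and the filter cube, lens tube and dropper bottle were left where they stood; the hand-in returned no verdict.

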